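# Register a straightedge against the three stops of a microscope specimen plate

## Task

On the black specimen plate, slide the straightedge by its knob until its long edge bears on both side stops at once, then slide it along those two until its end meets the end stop. Let go and leave it lying flat on the plate, touching all three stops; press on the stops only lightly, as with one fingertip, and leave the other things on the bench where they are.

Things in the scene. Friction and masses are not known exactly. Their poses are not given: they have to be found in the camera images.
- knob (a point): the straightedge's knob, to hold it by: upright knurled cylinder, 24 mm diameter, from 15 to 44 mm above the bar's underside (18 mm neck below), rigid with the bar. Point on its axis, 32 mm above the underside (z = 50 mm when flat on the plate). Axes: z up, y along the bar, x across it towards the edge facing the side stops. Long edge at x = +20 mm, ends at y = +130 and -130 mm
- straightedge: loose steel bar 260 x 40 x 8 mm, graduations along one long edge, knob in its middle, 0.3 to 0.87 kg, lying askew on the plate (up to 13 degrees to it), clear of all stops. Origin at the middle of its underside, axes as the knob's. It slides on the plate with a drag of about 2 to 14 N, not known beforehand and more when pressed down
- plate: specimen plate: black, 240 mm (its x) by 400 mm (its y), fixed, flat top face 18 mm above the bench, with holes and four slots in which nothing catches. Origin at its middle, on the bench; its +x points away from the robot, to the side where the side stops are
- stop_left: side stop near the plate's +y end: round steel post, 12 mm diameter, top 10 mm above the plate face, fixed. Origin on its axis at its foot, on the plate face (z = 18 mm). Only hand tight: must not be pressed with more than 8 N
- stop_right: side stop near the plate's -y end, 160 mm from the left one along the plate's y and set up to 14 mm differently along its x: round steel post, 12 mm diameter, top 10 mm above the plate face, fixed. Origin on its axis at its foot, on the plate face (z = 18 mm). Only hand tight: must not be pressed with more than 8 N
- stop_end: end stop, about 167 mm from the plate's middle, at its +y or its -y end (varies); 10 to 50 mm from the straightedge's end: round steel post, 12 mm diameter, top 10 mm above the plate face, fixed. Origin on its axis at its foot, on the plate face (z = 18 mm). Only hand tight: must not be pressed with more than 8 N
- reference_disc: flat round aluminium disc, 24 mm diameter, 6 mm high, with a small dark square chip on top, fixed to the plate at the end opposite the end stop; not a stop. Origin at the middle of its underside
- joystick: bystander: pale stage control box 130 x 100 x 37 mm with a short upright stick, 86 mm high in all, loose, on the bench to the left. Origin under its middle
- slide_box: bystander: grey flat plastic box for slides, 102 x 177 x 34 mm, loose, on the bench to the right. Origin under its middle
- objective: bystander: steel microscope objective standing on end, 31 mm diameter, 50 mm high, loose, on the bench at the left. Origin under its middle
- petri_dish: bystander: clear shallow round dish with lid, 92 mm diameter, 16 mm high, loose, on the bench at the right. Origin under its middle

How it is judged:
By the outcome, as a careful person would: the job done as asked, in the order asked, and still so for the second after the job is handed in, with the robot touching nothing.
It also fails if it takes over 70 s, if anything falls off the work surface, if the arm or the gripper's body presses on something with over 40 N, if the wrist force passes 120 N, or if a joint passes its speed limit or range.

## Robot

A 6-joint arm with a two-finger parallel gripper is mounted at the origin on the work surface. World frame = base frame: x ahead of the robot, y to its left, z up, the work surface at z = 0. Lengths are in m, angles in rad, forces in N, time in s.
With the tool pointing down it reaches from about 0.35 to 0.775 m from the base axis. Payload 5.5 kg.
Tool frame: the origin (TCP) lies at the very end of the fingers, on their centre line; the grasp point (between the pads) lies 19 mm behind it; z points along the fingers, x is the direction in which the jaws open and shut, and the axes are right-handed (so a half turn about z gives the same grasp; the last joint's range is limited). The gripper opens to 85 mm and grips with 20 to 120 N. Pads are 22 mm wide; open, the fingers measure 114 mm over their backs; the gripper's body (76 mm by 85 mm) begins 54 mm behind the grasp point. The pads swing forward as they close: fully open they stand 13 mm farther back than shut.
Start: joints at [0.979, 0.313, 0.046, 1.304, 0, 1.431], TCP at [0.251, 0.517, 0.231] pointing down, gripper open.
Joint ranges: [-2.76, 2.76], [-0.86, 1.69], [-1.03, 1.26], [-2.2, 2.34], [-1.47, 1.5], [-3.14, 3.14]. Speed limits (rad/s): [2.57, 2.57, 3.14, 3.14, 3.14, 3.14].

## Interface

Orientations are given as a unit quaternion [w, x, y, z].
In Python, from workcell import monitor, eyes, ticket gives the robot as it stands.
- The arm moves only by the tool send_rows, never from a script. Its argument "targets" is a list of rows, each a list of 5 numbers: the shift along the world's x, y, z in m, then the turn about the world's z in degrees, then the closure in counts, from 0 (fully open) to 255 (shut). A call has 1 to 12 rows; each row shifts and turns the commanded pose from where the row before left it; what a row does not reach is not made up. A row lasts 1/10 s, in which the tool goes at most 50 mm and 8.59 degrees, less where a joint would pass 70% of its speed; a pose out of reach is approached as far as the arm can. A call is refused whole if a number of a shift passes 0.05 or a number of a turn 8.59, either way. A call with a gripper value outside its range is refused whole. The fingers move at their own pace and stop on an object; "newtons" is the grip in N (left out, the last holds). Time passes only in rows, so rows that do not move let the fingers close. It gives the time, the measured TCP pose, the force and the opening at its end, in the units of the state.
- monitor.get_state(): the state, without advancing time (a new reading comes with each control period).
- eyes.read_camera(name): name is "scene" or "side" or "wrist"; returns a dict with "img" (400x640x3 uint8, red, green, blue), "z_map" (400x640 float32, m along the optical axis (not along the pixel's ray), 0 where there is no reading), "camera_matrix" (3x3 intrinsics, pixels), "k1" (the pictures are not rectified: a ray, as slopes to the right and down, at radius r is drawn at 1 + k1 r^2 times it, then the intrinsics apply), "pose" (4x4, takes a point from camera to world coordinates); the wrist camera has in their place "T_tool_cam" (4x4, takes a point from camera to tool coordinates, whose origin is the TCP and whose axes are the tool frame's). Camera axes: x right, y down, z forward; pixel columns grow to the right and rows downward; lengths in m; the calibration is good to about 2 mm. A picture is of the moment at which its call begins: read the wrist's pose just before it.
- ticket.hand_in(): hands the job in, once; it reports no verdict.
Trained networks look in the newest picture that a camera, given by its name, has taken for a name from the list of things; names that differ only in an ending like _2 or _b are one class to them, and where a whole thing is asked for, a point or a joint stands for the part that bears it (a point fixed in the world has none). Each returns a list of dicts, best first, with "conf" (0 to 1); they miss things now and then, are a little off and sometimes report something else, mostly with a low value. They report only what shows in the picture. A call takes as long as a camera call.
- eyes.spot_in(name, camera): "xyz" ([x, y, z] in m, in world coordinates, good to about 4 mm: the middle of the surface that is visible of it).
- eyes.tip_of(name, camera): "xyz" ([x, y, z] in m, in world coordinates, good to about 4 mm: a listed point, or the origin of a listed thing).
The state is a dict: "clock": time; "joint_pos": joint angles; "qvel": joint speeds; "tau": joint torques, N m; "tcp_pos": TCP position; "orientation": TCP orientation; "wrist_force": force on the tool from outside, world axes, zero at the start; "ft_torque": the same for the moment, N m; "finger_gap": finger opening in m.
Only numpy, scipy, OpenCV 4.12 (cv2) and the standard library are available. Lean on these libraries where they do the work, as an engineer would, in place of code of your own. Each camera call takes 0.05 s, during which the arm holds its last target.

## Working session

There is one attempt and no reset: what is moved stays moved. The work goes in short steps, Python scripts to look and compute and a tool call to move; the robot and the scene stay as the last step left them, time stands still between calls to the robot, and variables do not carry over. Pictures are saved under pics/ and viewed, and the job is handed in when it is done.

Besides the shell and the picture viewer there is one more tool, called by a JSON object that holds its "op" and its "data", one argument or row to a line. send_rows: Moves the arm, as the interface text tells. Its arguments: {"type":"object","properties":{"targets":{"type":"array"},"newtons":{"type":"number"}},"required":["targets"]}

```bash
ls; mkdir -p pics
cat > h.py <<'E'
import numpy as np, cv2
from workcell import monitor, eyes, ticket
def snap(cam,fn):
    s=monitor.get_state(); d=eyes.read_camera(cam)
    cv2.imwrite('pics/'+fn,cv2.cvtColor(d['img'],cv2.COLOR_RGB2BGR)); return s,d
E
python3 - <<'E'
from h import *
s=monitor.get_state(); print(s)
for c in ['scene','side']:
    _,d=snap(c,c+'0.png'); print(c,d['camera_matrix'].round(1).tolist(),d['k1'],d['pose'].round(3).tolist())
    for n in ['knob','plate','stop_left','stop_end','reference_disc','straightedge']:
        print(n,[(np.round(r['xyz'],4).tolist(),round(r['conf'],2)) for r in eyes.tip_of(n,c)][:5])
E
```

```text
pics
{'clock': 0.0, 'joint_pos': array([ 9.79433836e-01,  3.13999793e-01,  4.49551533e-02,  1.30361509e+00,
       -9.30840455e-06,  1.43119249e+00]), 'qvel': array([ 5.98886027e-06,  6.54641500e-04,  7.38169941e-04,  1.88049555e-03,
        8.16703821e-04, -1.18120422e-03]), 'tau': array([ 5.59513428e-04, -4.80630434e+01,  2.98532510e+01,  1.93664973e-02,
       -5.95163829e-05,  7.33543658e-06]), 'tcp_pos': array([0.25073033, 0.51686597, 0.23039949]), 'orientation': array([ 3.84089557e-04,  8.47510231e-01,  5.30778240e-01, -8.48863388e-04]), 'wrist_force': array([-0.30458274,  0.15041709,  0.50563831]), 'ft_torque': array([-0.04750165,  0.01574735,  0.0301284 ]), 'finger_gap': 0.08516858104587678}
scene [[457.4, 0.0, 315.4], [0.0, 457.4, 198.8], [0.0, 0.0, 1.0]] -0.07177801446063095 [[0.335, 0.752, -0.568, 1.385], [0.942, -0.273, 0.194, -0.273], [-0.01, -0.6, -0.8, 1.238], [0.0, 0.0, 0.0, 1.0]]
knob [([0.4963, -0.0155, 0.0487], 0.91)]
plate [([0.557, -0.0235, 0.0008], 0.89)]
stop_left []
stop_end []
reference_disc [([0.5353, -0.1954, 0.0218], 0.36)]
straightedge [([0.4964, -0.0133, 0.0215], 0.84)]
side [[402.4, 0.0, 318.3], [0.0, 402.4, 196.7], [0.0, 0.0, 1.0]] -0.0998066957739201 [[1.0, -0.005, 0.019, 0.495], [-0.017, -0.646, 0.763, -0.912], [0.008, -0.763, -0.646, 0.831], [0.0, 0.0, 0.0, 1.0]]
knob [([0.4983, -0.0191, 0.0494], 0.79)]
plate [([0.5557, -0.028, 0.0], 0.75)]
stop_left []
stop_end [([0.427, 0.4831, 0.0019], 0.3)]
reference_disc [([0.5351, -0.1954, 0.0155], 0.64)]
straightedge [([0.4999, -0.0112, 0.0171], 0.69)]
```

View pics/scene0.png

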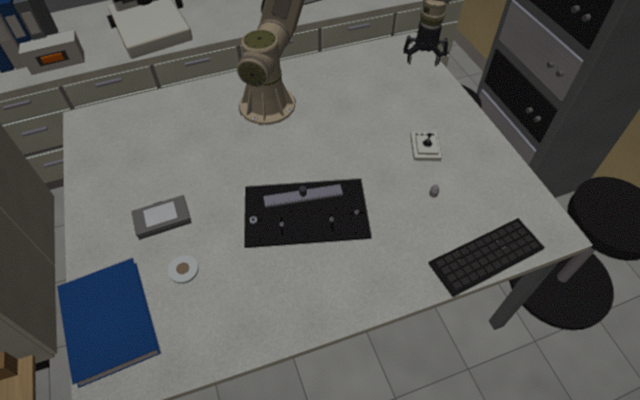

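View pics/side0.png

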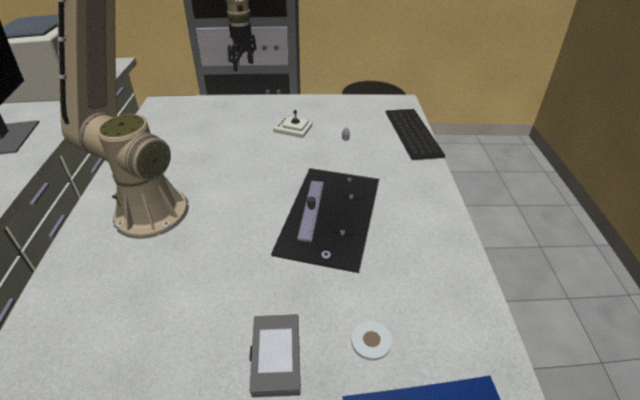

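The scene view shows the plate in the middle with the bar on it and its knob at (303,190). The two side stops are at about (282,223) and (332,219), and the end stop is at the +y end at (356,212). The disc is at (253,219). Next I move the wrist camera over the plate.

{"op": "send_rows", "data": {
  "targets": [
    [0.02, -0.045, 0.02, 2.0, 0],
    [0.02, -0.045, 0.02, 2.0, 0],
    [0.02, -0.045, 0.02, 2.0, 0],
    [0.02, -0.045, 0.02, 2.0, 0],
    [0.02, -0.045, 0.02, 2.0, 0],
    [0.02, -0.045, 0.02, 2.0, 0],
    [0.02, -0.045, 0, 2.0, 0],
    [0.02, -0.045, 0, 2.0, 0],
    [0.02, -0.045, 0, 2.0, 0],
    [0.02, -0.045, 0, 2.0, 0],
    [0.02, -0.045, 0, 2.0, 0],
    [0.01, -0.045, 0, 2.0, 0]
  ]
}}

```text
clock: 1.9
tcp_pos: [0.475, -0.0089, 0.3441]
orientation: [0.0, 0.718, 0.696, 0.0]
wrist_force: [1.1, -0.0, -0.4]
finger_gap: 0.0848
```

```bash
cat >> h.py <<'E'
from scipy.spatial.transform import Rotation as R
def Tw(s):
    T=np.eye(4); q=s['orientation']; T[:3,:3]=R.from_quat([q[1],q[2],q[3],q[0]]).as_matrix(); T[:3,3]=s['tcp_pos']; return T
def camT(s,d): return d['pose'] if 'pose' in d else Tw(s)@d['T_tool_cam']
def px2w(uv,d,T,z):
    K=d['camera_matrix']; k=d['k1']
    uv=np.atleast_2d(np.float64(uv))
    n=cv2.undistortPoints(uv[:,None,:],K,np.array([k,0,0,0,0.]))[:,0]
    r=np.c_[n,np.ones(len(n))]@T[:3,:3].T; o=T[:3,3]
    return o+r*((z-o[2])/r[:,2])[:,None]
E
python3 - <<'E'
from h import *
import pickle
s,d=snap('wrist','w1.png'); pickle.dump((s,d),open('w1.pkl','wb'))
print(s['clock'],s['tcp_pos'],s['orientation'].round(4),s['joint_pos'].round(2)); print(d['T_tool_cam'].round(4),d['camera_matrix'],d['k1'])
for n in ['knob','plate','stop_left','stop_right','stop_end','reference_disc','straightedge']:
    print(n,[(np.round(r['xyz'],4).tolist(),round(r['conf'],2)) for r in eyes.tip_of(n,'wrist')][:5])
E
```

```text
1.9 [ 0.47500855 -0.00886044  0.34414802] [3.000e-04 7.183e-01 6.958e-01 3.000e-04] [-0.19  0.11  0.06  1.52  0.   -0.16]
[[ 1.000e+00 -3.000e-04  7.000e-04  1.000e-04]
 [ 0.000e+00  9.519e-01  3.064e-01 -7.880e-02]
 [-8.000e-04 -3.064e-01  9.519e-01 -1.429e-01]
 [ 0.000e+00  0.000e+00  0.000e+00  1.000e+00]] [[348.50075325   0.         322.44619582]
 [  0.         348.50075325 200.26165335]
 [  0.           0.           1.        ]] -0.03354212139745493
knob [([0.4925, -0.0166, 0.052], 0.86)]
plate [([0.5555, -0.0225, 0.0038], 0.77)]
stop_left [([0.6221, 0.0432, 0.0225], 0.41)]
stop_right [([0.5798, -0.1163, 0.0147], 0.41)]
stop_end [([0.6175, 0.1229, 0.018], 0.48), ([0.5555, -0.0203, 0.0006], 0.18)]
reference_disc [([0.5346, -0.1981, 0.0204], 0.69)]
straightedge [([0.4996, -0.0164, 0.0177], 0.71)]
```

View pics/w1.png

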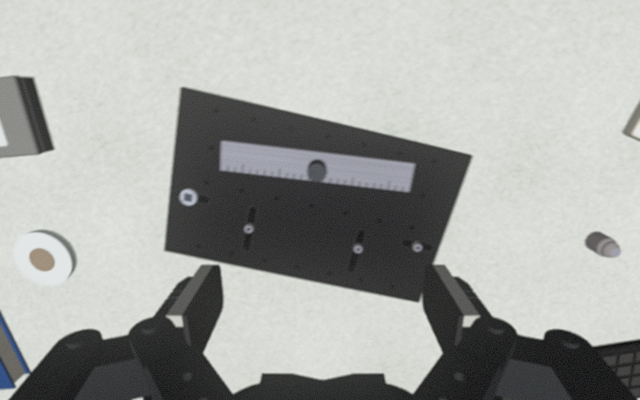

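The wrist view shows the bar tilted, with its graduated edge facing the stops. Stops are at (249,229), (358,249) and the end stop at (418,247); the disc is at (188,198). I'll take a second, lower view.

{"op": "send_rows", "data": {
  "targets": [
    [-0.01, -0.004, -0.04, 0, 0],
    [-0.01, -0.004, -0.04, 0, 0],
    [-0.01, 0, -0.02, 0, 0],
    [0, 0, 0, 0, 0]
  ]
}}

```text
clock: 2.7
tcp_pos: [0.4406, -0.0128, 0.2416]
orientation: [-0.003, 0.718, 0.696, -0.002]
wrist_force: [-0.5, -0.2, 0.4]
finger_gap: 0.0857
```

Run:
```python
from h import *
import pickle
s,d=snap('wrist','w2.png'); pickle.dump((s,d),open('w2.pkl','wb'))
print(s['clock'],s['tcp_pos'],s['orientation'].round(4),s['wrist_force'])
for n in ['knob','plate','stop_left','stop_right','stop_end','reference_disc','straightedge']:
    print(n,[(np.round(r['xyz'],4).tolist(),round(r['conf'],2)) for r in eyes.tip_of(n,'wrist')][:5])
i=cv2.imread('pics/w2.png'); cv2.imwrite('pics/w2z.png',cv2.resize(i[40:320,130:530],(800,560),interpolation=cv2.INTER_CUBIC))
```

```text
2.7 [ 0.44061117 -0.01279785  0.24164981] [-0.0026  0.7179  0.6961 -0.0016] [-0.45531911 -0.22968076  0.35668828]
knob []
plate [([0.5564, -0.0226, 0.0012], 0.65)]
stop_left [([0.6252, 0.0398, 0.0197], 0.49), ([0.5359, -0.1964, 0.0207], 0.26)]
stop_right [([0.4989, -0.0175, 0.0215], 0.52), ([0.5783, -0.1199, 0.0166], 0.5)]
stop_end []
reference_disc [([0.5341, -0.1933, 0.0192], 0.63), ([0.6207, 0.0414, 0.0205], 0.27)]
straightedge [([0.498, -0.0189, 0.016], 0.87)]
```

View pics/w2z.png

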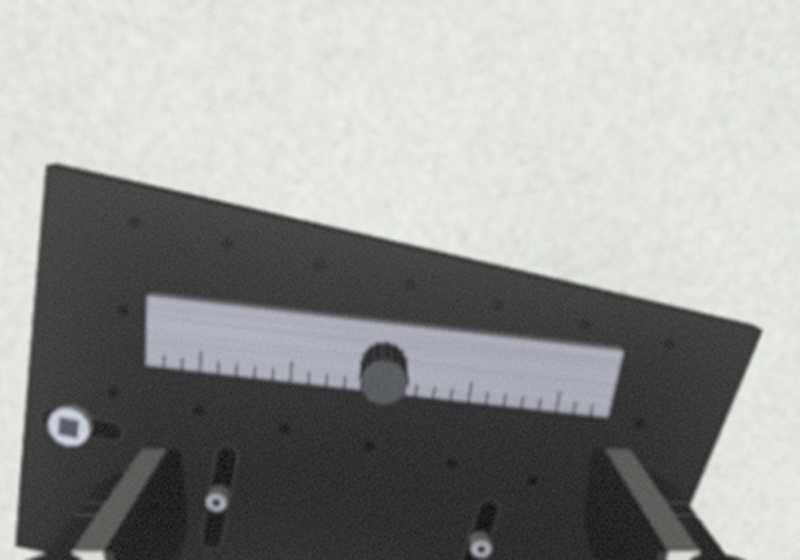

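```bash
cat > m.py <<'E'
from h import *
import pickle,sys
def meas(fn,approx):
    s,d=pickle.load(open(fn,'rb')); T=camT(s,d); g=cv2.cvtColor(d['img'],cv2.COLOR_RGB2GRAY).astype(float)
    out={}
    for n,(u,v) in approx.items():
        r=7; w=g[v-r:v+r+1,u-r:u+r+1]; w=np.clip(w-np.percentile(w,60),0,None)
        yy,xx=np.mgrid[-r:r+1,-r:r+1]; c=(u+(w*xx).sum()/w.sum(),v+(w*yy).sum()/w.sum())
        out[n]=px2w(c,d,T,.026)[0]; print(fn,n,np.round(c,1),out[n][:2].round(4))
    # bar
    img=d['img'].astype(int); m=((g>95)&(g<200)&(img[...,2]>img[...,1]+6)).astype(np.uint8)
    m=cv2.morphologyEx(m,cv2.MORPH_CLOSE,np.ones((5,5)))
    nl,l,st,ce=cv2.connectedComponentsWithStats(m); k=1+np.argmax(st[1:,4]); 
    c=max(cv2.findContours((l==k).astype(np.uint8),cv2.RETR_EXTERNAL,cv2.CHAIN_APPROX_NONE)[0],key=cv2.contourArea)[:,0]
    w=px2w(c,d,T,.026)[:,:2]
    (cx,cy),(a,b),an=cv2.minAreaRect((w*1000).astype(np.float32))
    bx=cv2.boxPoints(((cx,cy),(a,b),an)); e=bx[1]-bx[0]; f=bx[2]-bx[1]; L=e if np.hypot(*e)>np.hypot(*f) else f
    if L[1]<0:L=-L
    print('bar',cx,cy,a,b,'yaw of bar y from world y (ccw deg)',np.degrees(np.arctan2(-L[0],L[1])))
    return out
if __name__=='__main__':
    o=meas('w1.pkl',dict(R=(249,229),L=(358,249),E=(418,247),D=(188,198)))
    v=o['L']-o['R'];print(np.hypot(*v[:2]),'stopline ccw',np.degrees(np.arctan2(-v[0],v[1])))
    o=meas('w2.pkl',dict(R=(238,291),L=(370,314),D=(164,253)))
    v=o['L']-o['R'];print(np.hypot(*v[:2]),'stopline ccw',np.degrees(np.arctan2(-v[0],v[1])))
E
python3 m.py
```

```text
w1.pkl R [248.2 228.5] [ 0.5839 -0.118 ]
w1.pkl L [357.5 248.6] [0.6206 0.0382]
w1.pkl E [416.9 247. ] [0.621  0.1248]
w1.pkl D [187.9 197.2] [ 0.5344 -0.1977]
bar 496.78076171875 -16.535324096679688 262.1212158203125 41.664241790771484 yaw of bar y from world y (ccw deg) -8.600308
0.16044752434249565 stopline ccw -13.211788219086657
w2.pkl R [237.6 290.5] [ 0.5844 -0.1168]
w2.pkl L [370.  313.7] [0.6215 0.0398]
w2.pkl D [164.3 253.2] [ 0.5337 -0.1958]
bar 496.7879943847656 -14.814697265625 262.0993957519531 41.94449996948242 yaw of bar y from world y (ccw deg) -8.7457905
0.1609055017334113 stopline ccw -13.336979855262047
```

{"op": "send_rows", "data": {
  "targets": [
    [0.03, -0.002, -0.03, 0, 0],
    [0.026, -0.001, -0.04, 0, 0],
    [0, 0, -0.03, 0, 0],
    [0, 0, 0, 0, 0],
    [0, 0, 0, 0, 0]
  ]
}}

```text
clock: 3.6
tcp_pos: [0.4997, -0.0176, 0.1446]
orientation: [-0.001, 0.719, 0.695, -0.0]
wrist_force: [0.3, 0.4, 0.6]
finger_gap: 0.0851
```

Run:
```python
from h import *
s,d=snap('wrist','w3.png'); print(s['tcp_pos'],s['wrist_force'],s['ft_torque'],s['clock'],s['orientation'])
print([ (r['xyz'],r['conf']) for r in eyes.tip_of('knob','wrist')])
```

```text
[ 0.49969647 -0.01763704  0.14458047] [0.25942707 0.36079817 0.60663778] [-0.01259485 -0.00145001 -0.00614963] 3.6 [-5.73748001e-04  7.18690200e-01  6.95330112e-01 -3.20556947e-04]
[([0.4957, -0.013, 0.0532], 0.65)]
```

View pics/w3.png

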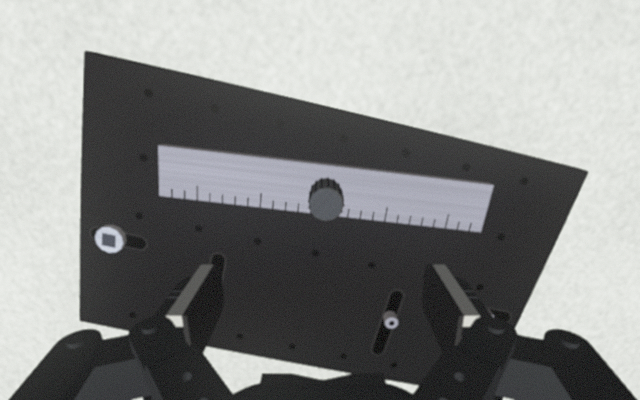

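The knob top sits at (326,205), the bar runs from (158,170) to (490,208), and the left stop shows at (391,322). Next I triangulate the knob top from views 2 and 3.

Run:
```python
from h import *
import pickle
s,d=pickle.load(open('w2.pkl','rb'))
s3=monitor.get_state(); d3=eyes.read_camera('wrist'); pickle.dump((s3,d3),open('w3.pkl','wb'))
for z in (.055,.062,.069): print(z,px2w((321.5,231.5),d,camT(s,d),z)[0][:2].round(4),px2w((326,204.5),d3,camT(s3,d3),z)[0][:2].round(4))
for z in (.022,.028): print('L',z,px2w((370,313.7),d,camT(s,d),z)[0][:2].round(4),px2w((391,322),d3,camT(s3,d3),z)[0][:2].round(4))
from m import meas
meas('w3.pkl',dict(L=(391,322),D=(109,240)))
```

```text
0.055 [ 0.5002 -0.015 ] [ 0.5011 -0.0151]
0.062 [ 0.4973 -0.0149] [ 0.4987 -0.0151]
0.069 [ 0.4943 -0.0148] [ 0.4964 -0.0151]
L 0.022 [0.6244 0.0404] [0.6276 0.0409]
L 0.028 [0.6201 0.0396] [0.623  0.0397]
w3.pkl L [391.  319.2] [0.6216 0.04  ]
w3.pkl D [108.  244.2] [ 0.5401 -0.1989]
bar 496.5032958984375 -14.860977172851562 261.48211669921875 41.56522750854492 yaw of bar y from world y (ccw deg) -8.757521
```

{"op": "send_rows", "data": {
  "targets": [
    [-0.003, 0.003, -0.04, 0, 0],
    [0, 0, -0.03, 0, 0],
    [0, 0, -0.02, 0, 0],
    [0, 0, -0.01, 0, 0],
    [0, 0, -0.01, 0, 0],
    [0, 0, 0, 0, 0],
    [0, 0, 0, 0, 0]
  ]
}}

```text
clock: 4.45
tcp_pos: [0.4978, -0.0148, 0.0352]
orientation: [0.001, 0.719, 0.695, 0.0]
wrist_force: [0.7, -0.2, -0.3]
finger_gap: 0.0855
```

{"op": "send_rows", "data": {
  "targets": [
    [0, 0, 0, 0, 120],
    [0, 0, 0, 0, 180],
    [0, 0, 0, 0, 230],
    [0, 0, 0, 0, 255],
    [0, 0, 0, 0, 255],
    [0, 0, 0, 0, 255],
    [0, 0, 0, 0, 255],
    [0, 0, 0, 0, 255]
  ],
  "newtons": 40
}}

```text
clock: 5.25
tcp_pos: [0.4972, -0.0148, 0.0346]
orientation: [0.0, 0.719, 0.695, 0.0]
wrist_force: [-2.0, -0.2, 4.7]
finger_gap: 0.0227
```

```bash
cat > st.py <<'E'
from h import *
s=monitor.get_state(); t=np.radians(-13.3); n=np.array([np.cos(t),np.sin(t)]); u=np.array([-np.sin(t),np.cos(t)])
f=s['wrist_force']; m=s['ft_torque']; q=s['orientation']
print('t',round(s['clock'],2),'tcp',s['tcp_pos'].round(4),'n,t mm',(s['tcp_pos'][:2]@n*1e3).round(2),(s['tcp_pos'][:2]@u*1e3).round(2),'yaw',round(np.degrees(2*np.arctan2(q[2],q[1])),2),'F',f.round(2),'Fn',(f[:2]@n).round(2),'Ft',(f[:2]@u).round(2),'M',m.round(3),'gap',s['finger_gap'].round(4),'q',q.round(3))
E
python3 st.py
```

```text
Traceback (most recent call last):
  File "st.py", line 4, in <module>
    print('t',round(s['clock'],2),'tcp',s['tcp_pos'].round(4),'n,t mm',(s['tcp_pos'][:2]@n*1e3).round(2),(s['tcp_pos'][:2]@u*1e3).round(2),'yaw',round(np.degrees(2*np.arctan2(q[2],q[1])),2),'F',f.round(2),'Fn',(f[:2]@n).round(2),'Ft',(f[:2]@u).round(2),'M',m.round(3),'gap',s['finger_gap'].round(4),'q',q.round(3))
                                                                                                                                                                                                                                                                                  ^^^^^^^^^^^^^^^^^^^^^
AttributeError: 'float' object has no attribute 'round'
```

{"op": "send_rows", "data": {
  "targets": [
    [0, 0, 0.0005, 0, 255],
    [0, 0, 0, 0, 255]
  ]
}}

```text
clock: 5.45
tcp_pos: [0.497, -0.0147, 0.0346]
orientation: [0.0, 0.719, 0.695, 0.0]
wrist_force: [0.2, -0.6, 1.1]
finger_gap: 0.0229
```

```bash
sed -i "s/s\['finger_gap'\].round(4)/round(s['finger_gap'],4)/" st.py; python3 st.py
```

```text
t 5.45 tcp [ 0.497  -0.0147  0.0346] n,t mm 487.07 99.99 yaw 88.11 F [ 0.18 -0.6   1.1 ] Fn 0.31 Ft -0.54 M [-0.27  -0.044  0.016] gap 0.0229 q [0.    0.719 0.695 0.   ]
```

{"op": "send_rows", "data": {
  "targets": [
    [0, 0, 0, -1.2, 255],
    [0, 0, 0, -1.2, 255],
    [0, 0, 0, -1.2, 255],
    [0, 0, 0, -1.0, 255],
    [0, 0, 0, 0, 255],
    [0, 0, 0, 0, 255]
  ]
}}

```text
clock: 6.05
tcp_pos: [0.4969, -0.0146, 0.0346]
orientation: [-0.0, 0.746, 0.666, 0.0]
wrist_force: [0.5, -0.3, 0.7]
finger_gap: 0.0224
```

```bash
python3 st.py
```

```text
t 6.05 tcp [ 0.4969 -0.0146  0.0346] n,t mm 486.88 100.13 yaw 83.51 F [ 0.48 -0.26  0.68] Fn 0.53 Ft -0.14 M [ 0.034 -0.04   0.044] gap 0.0224 q [-0.     0.746  0.666  0.   ]
```

{"op": "send_rows", "data": {
  "targets": [
    [0.0058, -0.0014, 0, 0, 255],
    [0.0058, -0.0014, 0, 0, 255],
    [0.0058, -0.0014, 0, 0, 255],
    [0.0058, -0.0014, 0, 0, 255],
    [0.0058, -0.0014, 0, 0, 255],
    [0.0058, -0.0014, 0, 0, 255]
  ]
}}

```text
clock: 6.65
tcp_pos: [0.5299, -0.0225, 0.0347]
orientation: [-0.002, 0.746, 0.666, -0.001]
wrist_force: [-5.9, 1.2, 6.6]
finger_gap: 0.0229
```

```bash
python3 st.py
```

```text
t 6.65 tcp [ 0.5299 -0.0225  0.0347] n,t mm 520.88 99.96 yaw 83.52 F [-5.91  1.21  6.64] Fn -6.03 Ft -0.18 M [ 0.221  1.07  -0.006] gap 0.0229 q [-0.002  0.746  0.666 -0.001]
```

{"op": "send_rows", "data": {
  "targets": [
    [0.0058, -0.0014, 0, 0, 255],
    [0.0058, -0.0014, 0, 0, 255],
    [0.0058, -0.0014, 0, 0, 255],
    [0.0058, -0.0014, 0, 0, 255],
    [0, 0, 0, 0, 255],
    [0, 0, 0, 0, 255]
  ]
}}

```text
clock: 7.25
tcp_pos: [0.5548, -0.0287, 0.0346]
orientation: [-0.0, 0.746, 0.666, -0.0]
wrist_force: [-0.1, 0.8, 1.6]
finger_gap: 0.0228
```

```bash
python3 st.py
python3 - <<'E'
from h import *
import pickle
s,d=snap('wrist','w4.png'); pickle.dump((s,d),open('w4.pkl','wb'))
s,d=snap('side','s4.png'); pickle.dump((s,d),open('s4.pkl','wb'))
s,d=snap('scene','c4.png'); pickle.dump((s,d),open('c4.pkl','wb'))
E
```

```text
t 7.25 tcp [ 0.5548 -0.0287  0.0346] n,t mm 546.55 99.75 yaw 83.5 F [-0.06  0.82  1.58] Fn -0.25 Ft 0.79 M [ 0.01   0.101 -0.076] gap 0.0228 q [-0.     0.746  0.666 -0.   ]
```

View pics/w4.png

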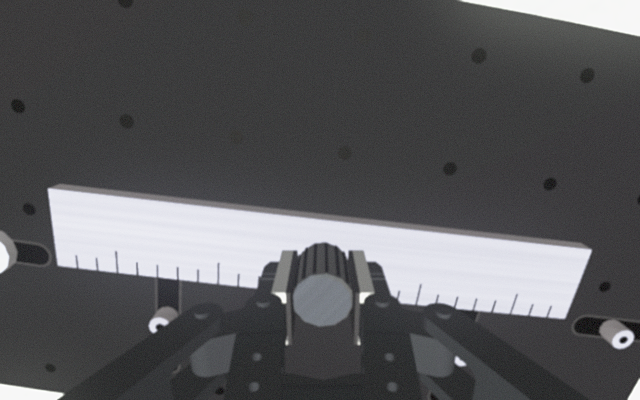

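```bash
python3 - <<'E'
from h import *
i=cv2.imread('pics/w4.png')
a=cv2.resize(i[290:390,120:220],(400,400),interpolation=cv2.INTER_CUBIC);b=cv2.resize(i[290:390,420:520],(400,400),interpolation=cv2.INTER_CUBIC)
cv2.imwrite('pics/w4z.png',cv2.convertScaleAbs(np.hstack([a,b]),alpha=1.5,beta=30))
E
python3 - <<'E'
import sys; sys.path.insert(0,'.')
import os; os.chdir('.')
from h import *
import pickle
s,d=pickle.load(open('w4.pkl','rb')); T=camT(s,d)
g=cv2.cvtColor(d['img'],cv2.COLOR_RGB2GRAY).astype(float)
# front edge: subpixel transitions bright->dark going down, columns 60..240, 400..560
pts=[]
def edge(cols,lo,hi):
    P=[]
    for c in cols:
        col=cv2.GaussianBlur(g[:,c:c+1],(1,5),1)[:,0]; rows=np.arange(lo(c),hi(c)); dv=np.diff(col[rows]); P.append((c,rows[np.argmin(dv)]+.5,dv.min()))
    return P
f=lambda c:266+(c-57)*52/509.
P=edge([c for c in list(range(62,230,3))+list(range(400,560,3))],lambda c:int(f(c))-12,lambda c:int(f(c))+10)
P=np.array(P); P=P[P[:,2]<-15]
W=px2w(P[:,:2],d,T,.026)[:,:2]
l=cv2.fitLine((W*1e3).astype(np.float32),cv2.DIST_HUBER,0,.01,.01).ravel(); print(len(P),'edge pt',l[2:],'yaw',np.degrees(np.arctan2(-l[0],l[1])))
W2=W[np.abs((W*1e3-l[2:])@np.array([l[1],-l[0]]))<1.5]
l=cv2.fitLine((W2*1e3).astype(np.float32),cv2.DIST_L2,0,.01,.01).ravel();print(len(W2),l)
np.save('edge.npy',l)
E
```

```text
110 edge pt [575.8818   -25.759933] yaw -13.421757
102 [ 2.3172638e-01  9.7278100e-01  5.7258466e+02 -3.9376827e+01]
```

View pics/w4z.png

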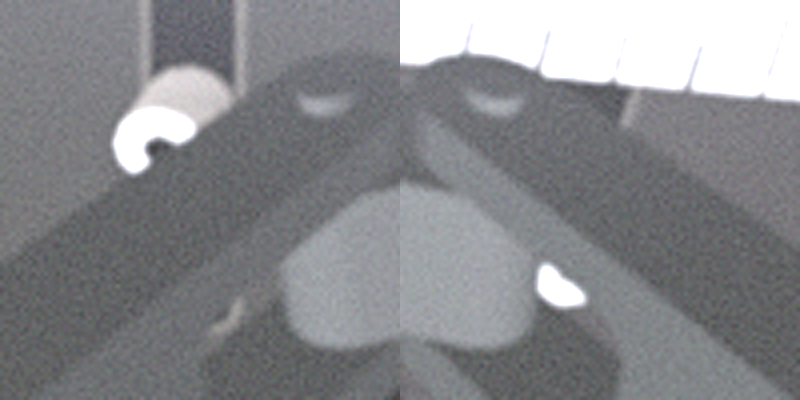

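Run:
```python
from h import *
import pickle
s,d=pickle.load(open('w4.pkl','rb')); T=camT(s,d); l=np.load('edge.npy'); u=l[:2]/np.hypot(*l[:2]); n=np.array([u[1],-u[0]])
for nm,p in [('R',(158.5,327.5)),('E',(622.5,339)),('corner',(566,318)),('cornerL',(57,266))]:
    w=px2w(p,d,T,.028 if nm in 'RE' else .026)[0][:2]*1e3; print(nm,w.round(1),'n gap less 6',((w-l[2:])@n-6).round(2),'t',(w@u).round(1))
for w in ([620.6,38.2],[621.5,39.8],[621.6,40.0]): print('L',((np.array(w)-l[2:])@n-6).round(2))
for w in ([583.9,-118],[584.4,-116.8]): print('R',((np.array(w)-l[2:])@n-6).round(2))
```

```text
R [ 583.5 -117.1] n gap less 6 22.64 t 21.3
E [620.5 126.4] n gap less 6 2.21 t 266.7
corner [604.1  94.7] n gap less 6 -6.4 t 232.1
cornerL [ 544.2 -160.1] n gap less 6 -5.66 t -29.6
L 22.73
L 23.24
L 23.29
R 23.23
R 23.43
```

{"op": "send_rows", "data": {
  "targets": [
    [0.0029, -0.0007, 0, 0, 255],
    [0.0029, -0.0007, 0, 0, 255],
    [0.0029, -0.0007, 0, 0, 255],
    [0.0029, -0.0007, 0, 0, 255],
    [0.0029, -0.0007, 0, 0, 255],
    [0.0029, -0.0007, 0, 0, 255]
  ],
  "newtons": 20
}}

```text
clock: 8.0
tcp_pos: [0.5725, -0.0329, 0.0346]
orientation: [-0.0, 0.746, 0.666, -0.0]
wrist_force: [-3.2, 0.1, 3.6]
finger_gap: 0.0229
```

```bash
python3 st.py
```

```text
t 8.0 tcp [ 0.5725 -0.0329  0.0346] n,t mm 564.71 99.7 yaw 83.51 F [-3.24  0.09  3.62] Fn -3.17 Ft -0.66 M [ 0.101  0.689 -0.009] gap 0.0229 q [-0.     0.746  0.666 -0.   ]
```

{"op": "send_rows", "data": {
  "targets": [
    [0.001, -0.0002, 0, 0, 255],
    [0.001, -0.0002, 0, 0, 255]
  ]
}}

```text
clock: 8.2
tcp_pos: [0.5743, -0.0333, 0.0346]
orientation: [-0.0, 0.746, 0.666, -0.0]
wrist_force: [-4.2, 0.3, 3.6]
finger_gap: 0.0227
```

```bash
python3 st.py
```

```text
t 8.2 tcp [ 0.5743 -0.0333  0.0346] n,t mm 566.56 99.71 yaw 83.51 F [-4.19  0.32  3.61] Fn -4.15 Ft -0.65 M [0.101 0.759 0.017] gap 0.0227 q [-0.     0.746  0.666 -0.   ]
```

{"op": "send_rows", "data": {
  "targets": [
    [0.0005, -0.0001, 0, 0, 255],
    [0.0005, -0.0001, 0, 0, 255]
  ]
}}

```text
clock: 8.4
tcp_pos: [0.5753, -0.0335, 0.0347]
orientation: [-0.0, 0.746, 0.666, 0.0]
wrist_force: [-3.0, 0.6, 3.2]
finger_gap: 0.0226
```

```bash
python3 st.py
```

```text
t 8.4 tcp [ 0.5753 -0.0335  0.0347] n,t mm 567.6 99.77 yaw 83.51 F [-2.99  0.6   3.23] Fn -3.04 Ft -0.1 M [ 0.144  0.603 -0.019] gap 0.0226 q [-0.     0.746  0.666  0.   ]
```

{"op": "send_rows", "data": {
  "targets": [
    [0.0005, -0.0001, 0, 0, 255]
  ]
}}

```text
clock: 8.5
tcp_pos: [0.5759, -0.0336, 0.0346]
orientation: [-0.0, 0.746, 0.666, 0.0]
wrist_force: [-2.9, 0.7, 2.4]
finger_gap: 0.0229
```

```bash
python3 st.py
```

```text
t 8.5 tcp [ 0.5759 -0.0336  0.0346] n,t mm 568.16 99.81 yaw 83.51 F [-2.89  0.75  2.35] Fn -2.99 Ft 0.06 M [ 0.037  0.556 -0.051] gap 0.0229 q [-0.     0.746  0.666  0.   ]
```

{"op": "send_rows", "data": {
  "targets": [
    [0.0005, -0.0001, 0, 0, 255]
  ]
}}

```text
clock: 8.6
tcp_pos: [0.5764, -0.0337, 0.0347]
orientation: [0.0, 0.746, 0.666, 0.0]
wrist_force: [-2.5, 1.2, 1.0]
finger_gap: 0.023
```

```bash
python3 st.py
```

```text
t 8.6 tcp [ 0.5764 -0.0337  0.0347] n,t mm 568.7 99.84 yaw 83.51 F [-2.47  1.17  1.  ] Fn -2.67 Ft 0.57 M [ 0.022  0.551 -0.009] gap 0.023 q [0.    0.746 0.666 0.   ]
```

{"op": "send_rows", "data": {
  "targets": [
    [0.0004, -0.0001, 0, 0, 255]
  ]
}}

```text
clock: 8.7
tcp_pos: [0.5766, -0.0337, 0.0346]
orientation: [-0.0, 0.746, 0.666, -0.0]
wrist_force: [-4.5, 0.6, 3.2]
finger_gap: 0.0231
```

```bash
python3 st.py
```

```text
t 8.7 tcp [ 0.5766 -0.0337  0.0346] n,t mm 568.91 99.85 yaw 83.52 F [-4.45  0.62  3.22] Fn -4.48 Ft -0.42 M [ 0.134  0.812 -0.023] gap 0.0231 q [-0.     0.746  0.666 -0.   ]
```

{"op": "send_rows", "data": {
  "targets": [
    [0.0004, -0.0001, 0, 0, 255]
  ]
}}

```text
clock: 8.8
tcp_pos: [0.5766, -0.0337, 0.0347]
orientation: [-0.0, 0.746, 0.666, -0.0]
wrist_force: [-4.1, 0.0, 4.1]
finger_gap: 0.0229
```

```bash
python3 st.py
```

```text
t 8.8 tcp [ 0.5766 -0.0337  0.0347] n,t mm 568.94 99.82 yaw 83.51 F [-4.11  0.02  4.14] Fn -4.0 Ft -0.92 M [ 0.142  0.912 -0.007] gap 0.0229 q [-0.     0.746  0.666 -0.   ]
```

{"op": "send_rows", "data": {
  "targets": [
    [0.0004, -0.0001, 0, 0, 255]
  ]
}}

```text
clock: 8.9
tcp_pos: [0.5767, -0.0337, 0.0347]
orientation: [-0.001, 0.746, 0.666, -0.0]
wrist_force: [-6.1, 1.7, 5.8]
finger_gap: 0.0226
```

```bash
python3 st.py
```

```text
t 8.9 tcp [ 0.5767 -0.0337  0.0347] n,t mm 569.03 99.85 yaw 83.52 F [-6.15  1.68  5.77] Fn -6.37 Ft 0.22 M [0.248 1.258 0.041] gap 0.0226 q [-0.001  0.746  0.666 -0.   ]
```

```bash
cat > e.py <<'E'
import sys
from h import *
import pickle
s,d=snap('wrist',sys.argv[1]+'.png'); pickle.dump((s,d),open(sys.argv[1]+'.pkl','wb')); T=camT(s,d)
g=cv2.cvtColor(d['img'],cv2.COLOR_RGB2GRAY).astype(float)
f=lambda c:266+(c-57)*52/509.
def fit(cols,sgn,f0,zz):
    P=[]
    for c in cols:
        col=cv2.GaussianBlur(g[:,c:c+1],(1,5),1)[:,0]; rows=np.arange(int(f0(c))-12,int(f0(c))+10); dv=sgn*np.diff(col[rows])
        k=int(np.argmin(dv)); 
        if 0<k<len(dv)-1:
            a,b,e=dv[k-1:k+2]; k2=k+.5*(a-e)/(a-2*b+e+1e-9)
        else: k2=k
        P.append((c,rows[0]+k2+.5,dv.min()))
    P=np.array(P); P=P[P[:,2]<-12]; W=px2w(P[:,:2],d,T,zz)[:,:2]*1e3
    for _ in range(3):
        l=cv2.fitLine(W.astype(np.float32),cv2.DIST_HUBER,0,.01,.01).ravel(); W=W[np.abs((W-l[2:])@np.array([l[1],-l[0]]))<1.]
    u=l[:2]*np.sign(l[1]); return u,l[2:],len(W)
u,p,k=fit(list(range(64,230,3))+list(range(400,560,3)),1,f,.026)
print('edge yaw',np.degrees(np.arctan2(-u[0],u[1])).round(2),'off',(p@np.array([u[1],-u[0]])).round(2),k)
f2=lambda c:188+(c-50)*61/540.
u,p,k=fit(list(range(60,570,4)),-1,f2,.026)
print('back yaw',np.degrees(np.arctan2(-u[0],u[1])).round(2),k)
i=cv2.imread('pics/'+sys.argv[1]+'.png')
cv2.imwrite('pics/'+sys.argv[1]+'z.png',cv2.convertScaleAbs(np.hstack([cv2.resize(i[230:330,100:200],(400,400),interpolation=cv2.INTER_CUBIC),cv2.resize(i[250:350,400:500],(400,400),interpolation=cv2.INTER_CUBIC)]),alpha=1.3,beta=25))
E
python3 e.py w5; python3 st.py
```

```text
edge yaw -13.39 off 588.58 97
back yaw -13.37 128
t 8.95 tcp [ 0.5767 -0.0338  0.0347] n,t mm 569.05 99.81 yaw 83.52 F [-6.31  0.48  4.39] Fn -6.25 Ft -0.99 M [ 0.197  1.095 -0.012] gap 0.0228 q [-0.001  0.746  0.666 -0.   ]
```

View pics/w5.png

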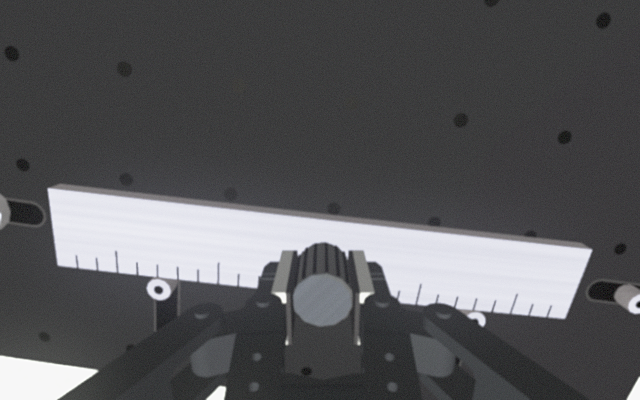

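View pics/w5z.png

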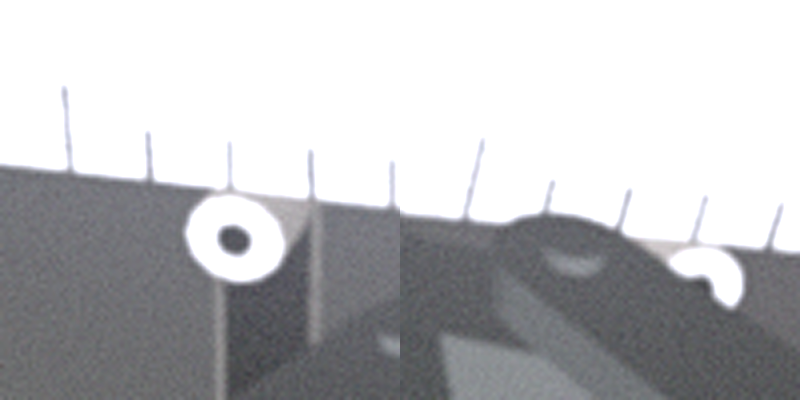

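{"op": "send_rows", "data": {
  "targets": [
    [0.0002, 0, 0, 0, 255],
    [0, 0, 0, 0, 255],
    [0, 0, 0, 0, 255]
  ]
}}

```text
clock: 9.25
tcp_pos: [0.5767, -0.0338, 0.0347]
orientation: [-0.001, 0.746, 0.666, -0.001]
wrist_force: [-6.4, 0.8, 5.0]
finger_gap: 0.0225
```

```bash
python3 st.py; python3 e.py w6;  python3 st.py
```

```text
t 9.25 tcp [ 0.5767 -0.0338  0.0347] n,t mm 569.03 99.81 yaw 83.51 F [-6.41  0.78  4.97] Fn -6.42 Ft -0.72 M [0.164 1.218 0.008] gap 0.0225 q [-0.001  0.746  0.666 -0.001]
edge yaw -13.39 off 588.61 97
back yaw -13.37 128
t 9.3 tcp [ 0.5767 -0.0337  0.0347] n,t mm 569.03 99.83 yaw 83.52 F [-5.79  0.53  4.31] Fn -5.75 Ft -0.82 M [ 0.219  1.169 -0.016] gap 0.0225 q [-0.001  0.746  0.666 -0.001]
```

View pics/w6z.png

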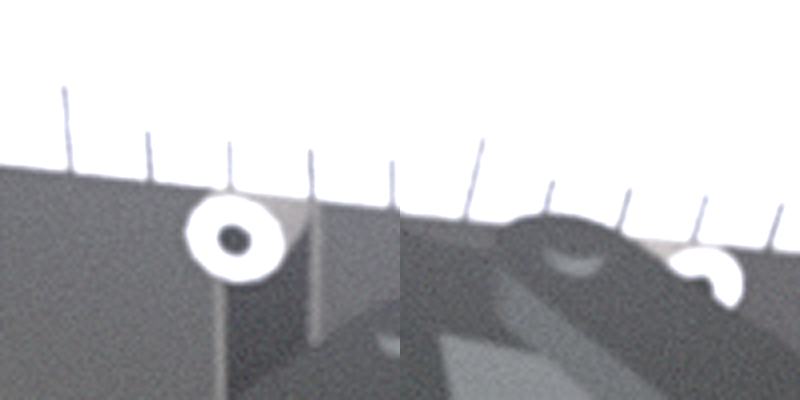

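{"op": "send_rows", "data": {
  "targets": [
    [0.0005, 0.002, 0, 0, 255],
    [0.0005, 0.002, 0, 0, 255],
    [0.0004, 0.002, 0, 0, 255]
  ]
}}

```text
clock: 9.6
tcp_pos: [0.5777, -0.0298, 0.0347]
orientation: [0.0, 0.746, 0.665, -0.002]
wrist_force: [-8.6, -6.3, 5.1]
finger_gap: 0.0225
```

```bash
python3 st.py
```

```text
t 9.6 tcp [ 0.5777 -0.0298  0.0347] n,t mm 569.08 103.88 yaw 83.43 F [-8.58 -6.31  5.11] Fn -6.9 Ft -8.11 M [-1.133  1.448  0.068] gap 0.0225 q [ 0.     0.746  0.665 -0.002]
```

{"op": "send_rows", "data": {
  "targets": [
    [0.0005, 0.002, 0, 0, 255]
  ]
}}

```text
clock: 9.7
tcp_pos: [0.5782, -0.0279, 0.0347]
orientation: [0.0, 0.746, 0.665, -0.002]
wrist_force: [-8.7, -7.0, 5.8]
finger_gap: 0.0226
```

```bash
python3 st.py
```

```text
t 9.7 tcp [ 0.5782 -0.0279  0.0347] n,t mm 569.09 105.9 yaw 83.43 F [-8.66 -6.98  5.77] Fn -6.82 Ft -8.79 M [-1.091  1.506  0.061] gap 0.0226 q [ 0.     0.746  0.665 -0.002]
```

{"op": "send_rows", "data": {
  "targets": [
    [0.0005, 0.002, 0, 0, 255]
  ]
}}

```text
clock: 9.8
tcp_pos: [0.5786, -0.0259, 0.0346]
orientation: [0.0, 0.746, 0.665, -0.002]
wrist_force: [-7.5, -6.7, 5.2]
finger_gap: 0.0225
```

```bash
python3 st.py
```

```text
t 9.8 tcp [ 0.5786 -0.0259  0.0346] n,t mm 569.08 107.92 yaw 83.42 F [-7.5  -6.7   5.16] Fn -5.75 Ft -8.24 M [-1.163  1.533  0.042] gap 0.0225 q [ 0.     0.746  0.665 -0.002]
```

{"op": "send_rows", "data": {
  "targets": [
    [0.0002, 0.002, 0.0003, 0, 255],
    [0.0004, 0.002, 0, 0, 255],
    [0.0005, 0.002, 0, 0, 255],
    [0.0005, 0.002, 0, 0, 255],
    [0.0004, 0.002, 0, 0, 255]
  ]
}}

```text
clock: 10.3
tcp_pos: [0.5811, -0.0153, 0.0347]
orientation: [0.0, 0.746, 0.666, -0.002]
wrist_force: [-5.6, -3.7, 2.3]
finger_gap: 0.0226
```

```bash
python3 st.py
```

```text
t 10.3 tcp [ 0.5811 -0.0153  0.0347] n,t mm 569.06 118.82 yaw 83.45 F [-5.59 -3.69  2.27] Fn -4.6 Ft -4.87 M [-0.779  1.069  0.029] gap 0.0226 q [ 0.     0.746  0.666 -0.002]
```

{"op": "send_rows", "data": {
  "targets": [
    [0.0005, 0.002, 0, 0, 255],
    [0.0002, 0.001, 0, 0, 255],
    [0.0002, 0.001, 0, 0, 255]
  ]
}}

```text
clock: 10.6
tcp_pos: [0.5821, -0.0113, 0.0347]
orientation: [0.0, 0.746, 0.666, -0.002]
wrist_force: [-4.7, -4.6, 1.4]
finger_gap: 0.023
```

```bash
python3 st.py; python3 e.py w7
```

```text
t 10.6 tcp [ 0.5821 -0.0113  0.0347] n,t mm 569.08 122.94 yaw 83.45 F [-4.74 -4.64  1.45] Fn -3.55 Ft -5.61 M [-0.763  1.077 -0.03 ] gap 0.023 q [ 0.     0.746  0.666 -0.002]
edge yaw -13.39 off 588.62 98
back yaw -13.36 128
```

View pics/w7.png

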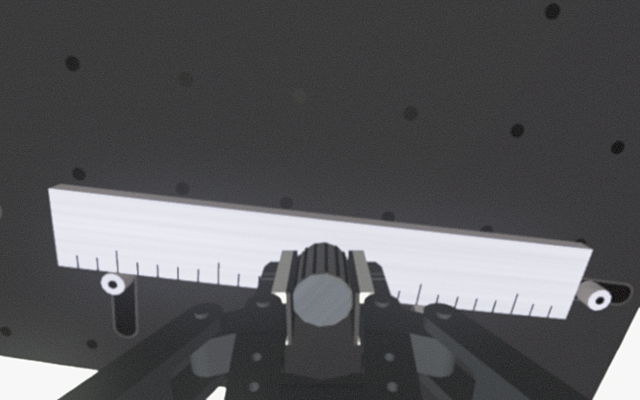

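{"op": "send_rows", "data": {
  "targets": [
    [0.0003, 0.001, 0, 0, 255],
    [0.0002, 0.001, 0, 0, 255],
    [0.0001, 0.0005, 0, 0, 255]
  ]
}}

```text
clock: 10.95
tcp_pos: [0.5827, -0.0088, 0.0347]
orientation: [0.0, 0.746, 0.666, -0.002]
wrist_force: [-6.0, -4.2, 2.8]
finger_gap: 0.0228
```

```bash
python3 st.py
```

```text
t 10.95 tcp [ 0.5827 -0.0088  0.0347] n,t mm 569.07 125.52 yaw 83.46 F [-5.95 -4.23  2.84] Fn -4.82 Ft -5.49 M [-0.757  1.112  0.037] gap 0.0228 q [ 0.     0.746  0.666 -0.002]
```

{"op": "send_rows", "data": {
  "targets": [
    [0.0001, 0.0005, 0, 0, 255]
  ]
}}

```text
clock: 11.05
tcp_pos: [0.5828, -0.0083, 0.0347]
orientation: [0.0, 0.746, 0.666, -0.002]
wrist_force: [-5.0, -4.1, 2.1]
finger_gap: 0.0229
```

```bash
python3 st.py
```

```text
t 11.05 tcp [ 0.5828 -0.0083  0.0347] n,t mm 569.05 126.03 yaw 83.46 F [-4.99 -4.1   2.1 ] Fn -3.91 Ft -5.14 M [-8.070e-01  1.061e+00 -1.000e-03] gap 0.0229 q [ 0.     0.746  0.666 -0.002]
```

{"op": "send_rows", "data": {
  "targets": [
    [0.0001, 0.0005, 0, 0, 255]
  ]
}}

```text
clock: 11.15
tcp_pos: [0.5829, -0.0078, 0.0347]
orientation: [0.0, 0.746, 0.666, -0.002]
wrist_force: [-5.7, -4.1, 2.6]
finger_gap: 0.0227
```

```bash
python3 st.py
```

```text
t 11.15 tcp [ 0.5829 -0.0078  0.0347] n,t mm 569.05 126.52 yaw 83.45 F [-5.7  -4.1   2.59] Fn -4.61 Ft -5.3 M [-0.755  1.055  0.075] gap 0.0227 q [ 0.     0.746  0.666 -0.002]
```

{"op": "send_rows", "data": {
  "targets": [
    [0.0001, 0.0005, 0, 0, 255]
  ]
}}

```text
clock: 11.25
tcp_pos: [0.583, -0.0073, 0.0346]
orientation: [0.0, 0.746, 0.666, -0.002]
wrist_force: [-6.1, -3.1, 3.0]
finger_gap: 0.0225
```

```bash
python3 st.py
```

```text
t 11.25 tcp [ 0.583  -0.0073  0.0346] n,t mm 569.04 127.03 yaw 83.45 F [-6.12 -3.09  3.  ] Fn -5.25 Ft -4.42 M [-0.731  1.073  0.068] gap 0.0225 q [ 0.     0.746  0.666 -0.002]
```

{"op": "send_rows", "data": {
  "targets": [
    [0.0001, 0.0005, 0, 0, 255]
  ]
}}

```text
clock: 11.35
tcp_pos: [0.5831, -0.0068, 0.0347]
orientation: [0.0, 0.746, 0.666, -0.001]
wrist_force: [-5.5, -4.5, 2.5]
finger_gap: 0.0228
```

```bash
python3 st.py
```

```text
t 11.35 tcp [ 0.5831 -0.0068  0.0347] n,t mm 569.05 127.57 yaw 83.45 F [-5.49 -4.53  2.47] Fn -4.3 Ft -5.67 M [-0.737  1.052  0.06 ] gap 0.0228 q [ 0.     0.746  0.666 -0.001]
```

{"op": "send_rows", "data": {
  "targets": [
    [0.0001, 0.0005, 0, 0, 255]
  ]
}}

```text
clock: 11.45
tcp_pos: [0.5833, -0.0063, 0.0347]
orientation: [0.0, 0.746, 0.666, -0.001]
wrist_force: [-6.2, -4.0, 2.3]
finger_gap: 0.0226
```

```bash
python3 st.py
```

```text
t 11.45 tcp [ 0.5833 -0.0063  0.0347] n,t mm 569.11 128.1 yaw 83.46 F [-6.17 -3.97  2.34] Fn -5.09 Ft -5.28 M [-0.805  1.029  0.056] gap 0.0226 q [ 0.     0.746  0.666 -0.001]
```

{"op": "send_rows", "data": {
  "targets": [
    [0.0001, 0.0004, 0, 0, 255]
  ]
}}

```text
clock: 11.55
tcp_pos: [0.5834, -0.0058, 0.0347]
orientation: [0.0, 0.746, 0.666, -0.001]
wrist_force: [-5.1, -4.4, 1.6]
finger_gap: 0.0225
```

```bash
python3 st.py
```

```text
t 11.55 tcp [ 0.5834 -0.0058  0.0347] n,t mm 569.06 128.52 yaw 83.46 F [-5.11 -4.41  1.62] Fn -3.96 Ft -5.47 M [-0.695  1.047  0.01 ] gap 0.0225 q [ 0.     0.746  0.666 -0.001]
```

{"op": "send_rows", "data": {
  "targets": [
    [0.0001, 0.0004, 0, 0, 255]
  ]
}}

```text
clock: 11.65
tcp_pos: [0.5834, -0.0055, 0.0347]
orientation: [0.0, 0.746, 0.666, -0.002]
wrist_force: [-4.7, -3.8, 2.5]
finger_gap: 0.0229
```

```bash
python3 st.py; python3 e.py w8; python3 -c "
import cv2;i=cv2.imread('pics/w8.png');cv2.imwrite('pics/w8e.png',cv2.resize(i[230:330,540:640],(600,600),interpolation=cv2.INTER_CUBIC))"
```

```text
t 11.65 tcp [ 0.5834 -0.0055  0.0347] n,t mm 569.06 128.89 yaw 83.46 F [-4.66 -3.83  2.47] Fn -3.66 Ft -4.8 M [-0.765  1.039 -0.003] gap 0.0229 q [ 0.     0.746  0.666 -0.002]
edge yaw -13.39 off 588.59 93
back yaw -13.36 128
```

View pics/w8e.png

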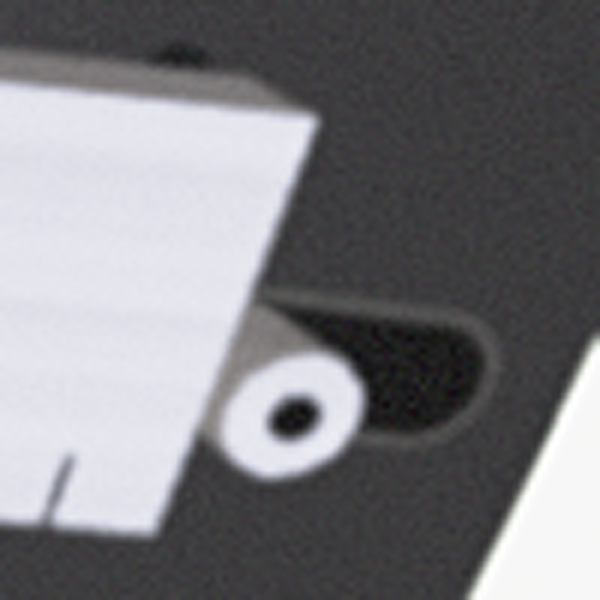

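{"op": "send_rows", "data": {
  "targets": [
    [0.0001, 0.0004, 0, 0, 255]
  ]
}}

```text
clock: 11.8
tcp_pos: [0.5835, -0.0051, 0.0347]
orientation: [0.0, 0.746, 0.666, -0.002]
wrist_force: [-4.8, -3.2, 2.9]
finger_gap: 0.0229
```

```bash
python3 st.py
```

```text
t 11.8 tcp [ 0.5835 -0.0051  0.0347] n,t mm 569.07 129.27 yaw 83.45 F [-4.77 -3.15  2.9 ] Fn -3.91 Ft -4.16 M [-0.733  1.01   0.016] gap 0.0229 q [ 0.     0.746  0.666 -0.002]
```

{"op": "send_rows", "data": {
  "targets": [
    [0.0001, 0.0004, 0, 0, 255]
  ]
}}

```text
clock: 11.9
tcp_pos: [0.5836, -0.0049, 0.0347]
orientation: [0.0, 0.746, 0.666, -0.002]
wrist_force: [-6.1, -5.8, 2.2]
finger_gap: 0.0228
```

```bash
python3 st.py
```

```text
t 11.9 tcp [ 0.5836 -0.0049  0.0347] n,t mm 569.06 129.47 yaw 83.45 F [-6.06 -5.8   2.22] Fn -4.56 Ft -7.04 M [-1.038  1.084  0.058] gap 0.0228 q [ 0.     0.746  0.666 -0.002]
```

{"op": "send_rows", "data": {
  "targets": [
    [0.0001, 0.0003, 0, 0, 255]
  ]
}}

```text
clock: 12.0
tcp_pos: [0.5836, -0.0049, 0.0347]
orientation: [0.001, 0.746, 0.665, -0.002]
wrist_force: [-6.6, -7.1, 2.0]
finger_gap: 0.0229
```

```bash
python3 st.py
```

```text
t 12.0 tcp [ 0.5836 -0.0049  0.0347] n,t mm 569.05 129.53 yaw 83.44 F [-6.62 -7.15  2.04] Fn -4.8 Ft -8.48 M [-1.136  1.182  0.033] gap 0.0229 q [ 0.001  0.746  0.665 -0.002]
```

{"op": "send_rows", "data": {
  "targets": [
    [-0.0005, -0.0004, 0, 0, 255],
    [0, 0, 0, 0, 255]
  ]
}}

```text
clock: 12.2
tcp_pos: [0.5836, -0.0048, 0.0347]
orientation: [0.0, 0.746, 0.666, -0.001]
wrist_force: [-4.4, -4.0, 1.4]
finger_gap: 0.0227
```

```bash
python3 st.py; python3 e.py w9; python3 -c "
import cv2;i=cv2.imread('pics/w9.png');cv2.imwrite('pics/w9e.png',cv2.resize(i[230:330,540:640],(600,600),interpolation=cv2.INTER_CUBIC))"
```

```text
t 12.2 tcp [ 0.5836 -0.0048  0.0347] n,t mm 569.03 129.54 yaw 83.45 F [-4.39 -4.    1.35] Fn -3.35 Ft -4.9 M [-0.789  0.893  0.045] gap 0.0227 q [ 0.     0.746  0.666 -0.001]
edge yaw -13.39 off 588.6 93
back yaw -13.36 128
```

View pics/w9e.png

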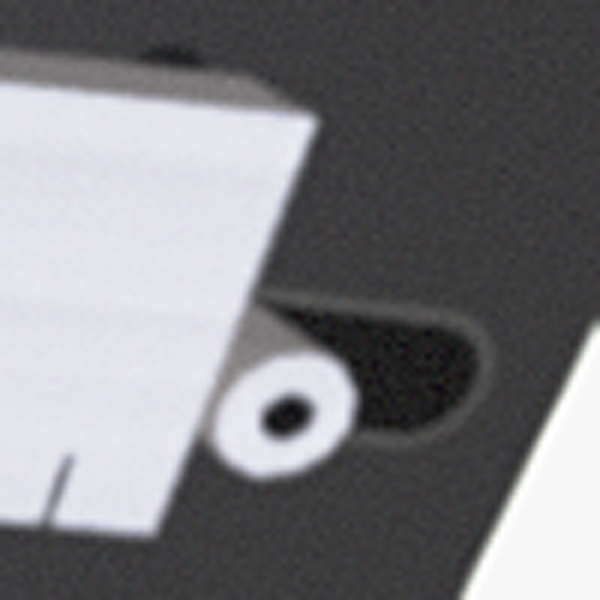

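View pics/w9.png

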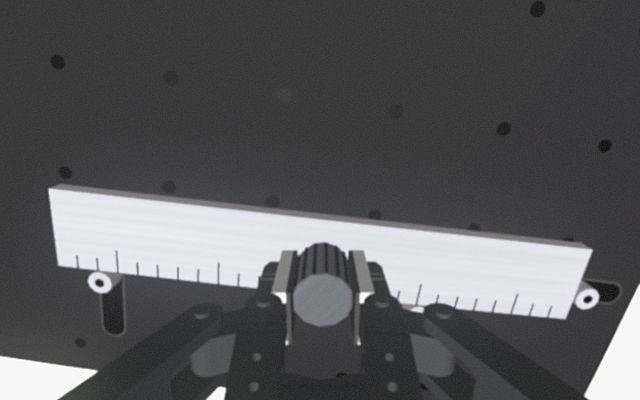

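{"op": "send_rows", "data": {
  "targets": [
    [-0.0003, -0.0003, 0, 0, 255],
    [0, 0, 0, 0, 255],
    [0, 0, 0, 0, 255]
  ]
}}

```text
clock: 12.55
tcp_pos: [0.5835, -0.0048, 0.0347]
orientation: [0.0, 0.746, 0.666, -0.001]
wrist_force: [-4.0, -3.8, -0.3]
finger_gap: 0.0229
```

```bash
python3 st.py
```

```text
t 12.55 tcp [ 0.5835 -0.0048  0.0347] n,t mm 569.0 129.54 yaw 83.47 F [-4.   -3.79 -0.35] Fn -3.02 Ft -4.61 M [-0.729  0.64  -0.034] gap 0.0229 q [ 0.     0.746  0.666 -0.001]
```

{"op": "send_rows", "data": {
  "targets": [
    [0, 0, 0, 0, 140],
    [0, 0, 0, 0, 100],
    [0, 0, 0, 0, 60],
    [0, 0, 0, 0, 60],
    [0, 0, 0, 0, 60]
  ]
}}

```text
clock: 13.05
tcp_pos: [0.5842, -0.0036, 0.0351]
orientation: [0.0, 0.746, 0.666, 0.0]
wrist_force: [0.0, 0.2, -0.4]
finger_gap: 0.0652
```

```bash
python3 st.py;python3 e.py w10; python3 -c "
import cv2;i=cv2.imread('pics/w10.png');cv2.imwrite('pics/w10e.png',cv2.resize(i[230:330,540:640],(600,600),interpolation=cv2.INTER_CUBIC))"
```

```text
t 13.05 tcp [ 0.5842 -0.0036  0.0351] n,t mm 569.33 130.88 yaw 83.52 F [ 0.05  0.21 -0.36] Fn 0.0 Ft 0.21 M [0.007 0.012 0.035] gap 0.0652 q [0.    0.746 0.666 0.   ]
edge yaw -13.42 off 588.43 80
back yaw -13.4 128
```

View pics/w10.png

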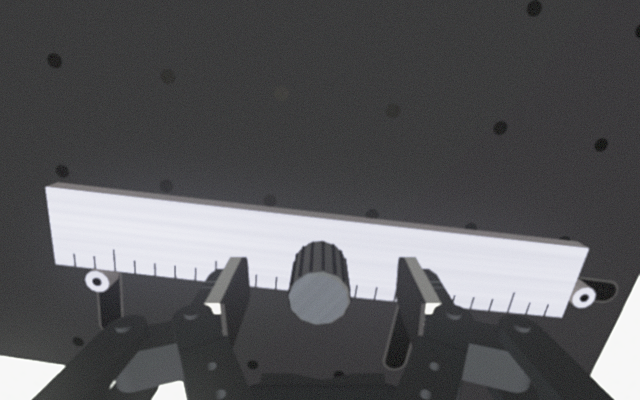

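{"op": "send_rows", "data": {
  "targets": [
    [0, 0, 0, 0, 0],
    [0, 0, 0.01, 0, 0],
    [0, 0, 0.02, 0, 0],
    [0, 0, 0.03, 0, 0],
    [0, 0, 0.03, 0, 0],
    [-0.03, 0, 0.02, 0, 0],
    [-0.05, 0, 0, 0, 0],
    [-0.04, 0, 0, 0, 0],
    [0, 0, 0, 0, 0],
    [0, 0, 0, 0, 0]
  ]
}}

```text
clock: 14.1
tcp_pos: [0.4637, -0.0038, 0.1461]
orientation: [0.001, 0.746, 0.666, 0.001]
wrist_force: [0.6, -0.8, -0.0]
finger_gap: 0.0853
```

Run:
```python
from h import *
import pickle
s,d=snap('wrist','w11.png'); pickle.dump((s,d),open('w11.pkl','wb')); snap('scene','c11.png'); snap('side','s11.png'); print(s['clock'],s['tcp_pos'])
```

```text
14.1 [ 0.4636735  -0.00375522  0.1461185 ]
```

View pics/w11.png

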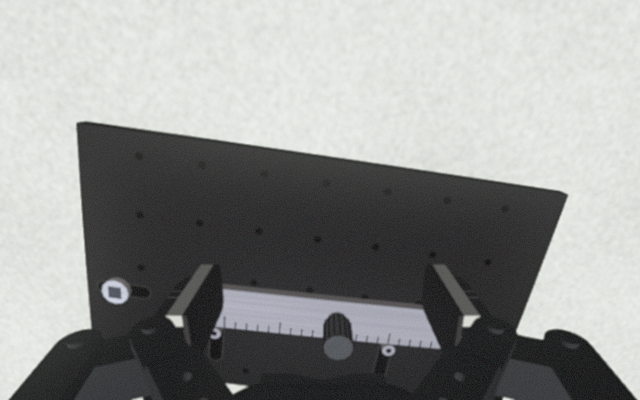

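View pics/s11.png

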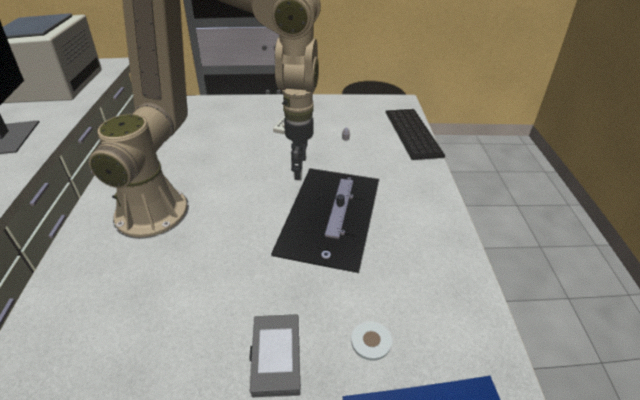

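{"op": "send_rows", "data": {
  "targets": [
    [0.03, 0, 0.01, 0, 0],
    [0.04, 0, 0, 0, 0],
    [0.04, 0, 0, 0, 0],
    [0.03, 0, 0, 0, 0],
    [0, 0, 0, 0, 0],
    [0, 0, 0, 0, 0]
  ]
}}

```text
clock: 14.85
tcp_pos: [0.6046, -0.0037, 0.1539]
orientation: [-0.001, 0.746, 0.666, -0.0]
wrist_force: [-0.2, -0.4, -1.5]
finger_gap: 0.0856
```

Run:
```python
from h import *
import pickle
s,d=snap('wrist','w12.png'); pickle.dump((s,d),open('w12.pkl','wb')); print(s['clock'],s['tcp_pos'])
```

```text
14.85 [ 0.60464588 -0.00374805  0.15385463]
```

View pics/w12.png

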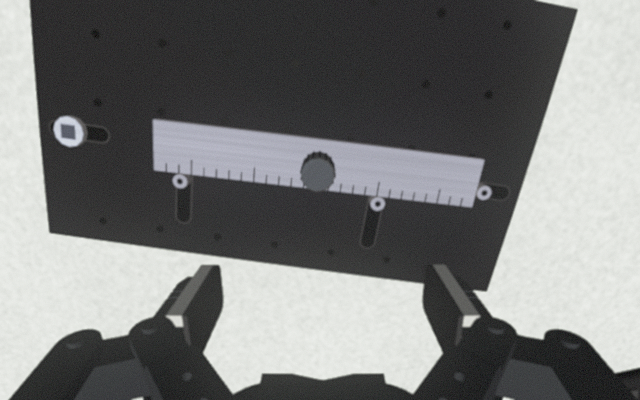

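Run:
```python
import cv2,numpy as np
i=cv2.imread('pics/w12.png')
o=np.hstack([cv2.resize(i[v-16:v+17,u-16:u+17],(264,264),interpolation=cv2.INTER_CUBIC) for u,v in((180,178),(378,200),(482,190))]);cv2.imwrite('pics/w12z.png',o)
```

```text
(no output)
```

View pics/w12z.png

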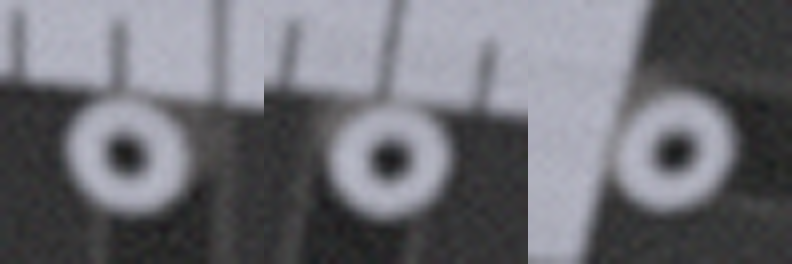

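View pics/c11.png

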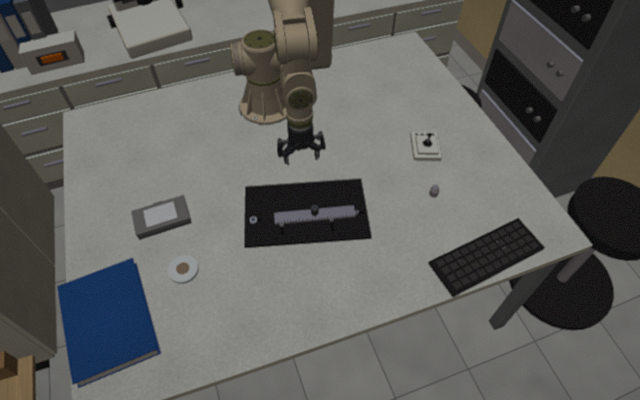

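All three stops touch the bar in the zoomed view, with the same rim-to-edge look at each. The bystanders are at the same pixels as before, and the robot is clear of everything.

```bash
python3 -c "
from h import *
print(ticket.hand_in())"
```

```text
the job is handed in; nothing more can be done
None
```

I slid the straightedge by its knob onto both side stops, then along them to the end stop. I let go and handed in at about 15 s. It lies flat on the plate, and in the last close view it touches all three stops.

- **Alignment:** I turned the bar about 4.6° to match the line of the side stops. It came out at −13.4°, against −13.2° to −13.3° measured for the stops.
- **Side stops:** The knob stopped advancing with about 6 to 7 N of total push. The twist at the wrist stayed near zero, so both stops shared the load at about 3 N each. I then eased the push to 4–5 N for the slide.
- **End stop:** The bar met it with about 8.5 N of total push. About 5 N of that was sliding drag, so the stop itself took an estimated 3 to 4 N. I eased off straight away, before releasing.
- **Last checks:** After release the bar's angle was unchanged to within 0.05°, and the edge reading changed by only about 0.2 mm, within the measuring error. At each stop the rim meets the bar with no visible gap, to within about 0.3–0.5 mm. The other things on the bench look unmoved in both room cameras.
- **Disagreements:** The trained networks missed the knob and end stop in some views and mislabelled a stop or two. I measured the stops from the pictures instead. The stop forces are inferred from the wrist readings, not measured at the stops.

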